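# Sweep the leftover fittings off the boiler-room shelf

### The job

Clear the leftover fittings off the boiler-room shelf: with the fingertips, gently sweep the two brass hexagon nuts and the copper pipe cap along the shelf and over its end, so that all three drop into the steel tray below. Only push them; do not pinch, lift or carry them. Leave the thermometers, the valve handle and the grommet block where they are.

Things in the scene. Friction and masses are not known exactly. Their poses are not given: they have to be found in the camera images.
- shelf: fixed pressed-aluminium shelf, 220 mm deep (x) by 340 mm long (y). Origin on the work surface under its middle. Flat top at z = 70 mm; both ends (y = +-170 mm) open, no lip; long edges (x = +-106 to 110 mm) with a lip 8 mm high. Row of spring clips at x = 66 to 102 mm, 35 to 49 mm above the top, on a rail at x = 104 mm. Fittings lie at x = -78 to -25 mm.
- tray: fixed open steel tray on the work surface under one end of the shelf, +y or -y; axes parallel to the shelf's. Origin at the centre of its underside; 170 mm (x) by 130 mm (y), 40 mm high, walls 3 mm. It reaches 15 mm in under the shelf's end, so a part pushed over that end drops into it; its rim is 30 mm below the shelf's top.
- nut_a_mid (a point): centre (half-way up) of a loose brass hexagon union nut lying flat on the shelf: 32 mm across flats, 37 mm across corners, 18 mm high, open bore, about 70 g
- nut_b_mid (a point): centre (half-way up) of the second brass union nut, the same as the first
- cap_mid (a point): centre (half-way up) of a loose copper pipe cap standing mouth down on the shelf: round, 28 mm diameter, 20 mm high, about 50 g
- nut_a: the first nut, origin at the centre of its underside
- nut_b: the second nut, origin at the centre of its underside
- cap: the pipe cap, origin at the centre of its underside
- thermo_a: slim brass thermometer standing upright in a clip, 12 mm diameter, 137 mm tall, origin at its foot on the shelf; leave alone
- thermo_b: the second thermometer, the same; leave alone
- handle: red plastic valve handle lying on the shelf between the fittings and the clip row, leave alone. 18 mm wide (x; 28 mm at the round hub at y = -30 mm) by 94 mm (y, from -44 to +50 mm), 14 mm high at its hub; origin at its underside
- block: black rubber grommet block, 90 mm (x) by 60 mm (y), 41 mm high, lying on the work surface beyond the shelf's other end, opposite the tray; origin at the centre of its underside; leave alone

How it is judged (in metres and radians):
At the end, for the whole second after the job is handed in: Both nuts and the pipe cap lie inside the tray: centres within 80 mm (x) and 60 mm (y) of the tray's middle and less than 50 mm above its underside (x of nut_a_mid in the frame of tray between -0.08 and 0.08 m and y of nut_a_mid in the frame of tray between -0.06 and 0.06 m and z of nut_a_mid in the frame of tray between 0 and 0.05 m and x of nut_b_mid in the frame of tray between -0.08 and 0.08 m and y of nut_b_mid in the frame of tray between -0.06 and 0.06 m and z of nut_b_mid in the frame of tray between 0 and 0.05 m and x of cap_mid in the frame of tray between -0.08 and 0.08 m and y of cap_mid in the frame of tray between -0.06 and 0.06 m and z of cap_mid in the frame of tray between 0 and 0.05 m); the robot touches nothing.
It fails at once if a nut or the cap is lifted (centre over 30 mm above the shelf's top) (z of any of nut_a_mid, nut_b_mid, cap_mid in the frame of shelf above 0.1 m).
It fails at once if a nut or the cap is carried or flung out past the shelf's end instead of dropping over it (centre over 45 mm beyond the end and less than 10 mm below the shelf's top) ((z of nut_a_mid in the frame of shelf above 0.06 m and (y of nut_a_mid in the frame of shelf above 0.215 m or y of nut_a_mid in the frame of shelf below -0.215 m)) or (z of nut_b_mid in the frame of shelf above 0.06 m and (y of nut_b_mid in the frame of shelf above 0.215 m or y of nut_b_mid in the frame of shelf below -0.215 m)) or (z of cap_mid in the frame of shelf above 0.06 m and (y of cap_mid in the frame of shelf above 0.215 m or y of cap_mid in the frame of shelf below -0.215 m))).
It fails at once if a nut or the cap is pinched or pressed hard (over 15 N from the fingers) (contact force between the fingers and nut_a above 15 N or contact force between the fingers and nut_b above 15 N or contact force between the fingers and cap above 15 N).
It fails at once if a thermometer is disturbed (moved over 10 mm or tipped over 0.2 rad) (distance of any of thermo_a, thermo_b from where it was at the start of the episode above 0.01 m or angle between any of thermo_a, thermo_b's own z axis and vertical above 0.2 rad).
It fails at once if the valve handle or the grommet block is moved over 15 mm (distance of any of handle, block from where it was at the start of the episode above 0.015 m).
It also fails if it takes over 56 s, if anything falls off the work surface, if the arm or the gripper's body presses on something with over 40 N, if the wrist force passes 120 N, or if a joint passes its speed limit or range.

### The arm

A 7-joint arm with a two-finger parallel gripper is mounted at the origin on the work surface. World frame = base frame: x ahead of the robot, y to its left, z up, the work surface at z = 0. Lengths are in mm, angles in rad, forces in N, time in s.
With the tool pointing down it reaches from about 400 to 875 mm from the base axis. Payload 6.5 kg.
Tool frame: the origin (TCP) lies where the fingers leave the gripper's body, on its centre line; the fingertips stand 64 mm ahead of it and the grasp point (between the pads) lies 45 mm ahead of it; x points along the fingers, y is the direction in which the jaws open and shut, and the axes are right-handed (so a half turn about x gives the same grasp; the last joint's range is limited). The gripper opens to 88 mm and grips with 3 to 60 N. Pads are 18 mm wide; open, the fingers measure 123 mm over their backs; the gripper's body (75 mm by 187 mm) begins 45 mm behind the grasp point.
Start: joints at [-1.354, 0.536, -0.004, 1.538, 0.003, 1.067, -0.071], TCP at [181.373, 624.175, 302.716] pointing down, gripper open.
Joint ranges: [-2.7, 2.7], [-0.37, 2.16], [-1.27, 1.26], [0.24, 2.4], [-1.31, 4.45], [0.19, 1.91], [-2.76, 2.76]. Speed limits (rad/s): [2.39, 2.39, 3.14, 3.14, 3.14, 3.14, 3.14].

### API

Orientations are given as [roll, pitch, yaw] about the fixed x, y, z axes, in that order (R = Rz(yaw) Ry(pitch) Rx(roll)).
In Python, from cell import manip gives the robot as it stands.
- The arm moves only by the tool carry_out, never from a script. Its arguments are lists of equal length, an entry for each row: "offset": the shift along the tool's x, y, z in units of 30 mm (1.0 is 30 mm), a list of three; "angular": the turn, a rotation vector about the tool's x, y, z in units of 6 degrees (1.0 is 6 degrees), a list of three; "claw": the finger opening in mm, from 0 to 88.1. A call has 1 to 5 rows; each row shifts and turns the commanded pose from where the row before left it, along the tool's axes as they then stand; what a row does not reach is not made up. A row lasts 1/12 s, in which the tool goes at most 41.7 mm and 7.16 degrees, less where a joint would pass 70% of its speed; a pose out of reach is approached as far as the arm can. A call is refused whole if a number of a shift passes 1 or a number of a turn 1, either way. A call with a gripper value outside its range is refused whole. The fingers move at their own pace and stop on an object; "grip_force" is the grip in N (left out, the last holds). Time passes only in rows, so rows that do not move let the fingers close. It gives the time, the measured TCP pose, the force and the opening at its end, in the units of the state.
- manip.observe(): the state, without advancing time (a new reading comes with each control period).
- manip.capture(name): name is "side" or "top" or "wrist"; returns a dict with "pixels" (480x640x3 uint8, blue, green, red), "mtx" (3x3 intrinsics, pixels), "extrinsics" (4x4, takes a point from world to camera coordinates). Camera axes: x right, y down, z forward; pixel columns grow to the right and rows downward; lengths in mm; the calibration is good to about 2 mm. A picture is of the moment at which its call begins. There is no depth.
- manip.finish_job(): hands the job in, once; it reports no verdict.
The state is a dict: "clock": time; "q": joint angles; "dq": joint speeds; "joint_torque": joint torques, N m; "ee_pos": TCP position; "orientation": TCP orientation; "force": force on the tool from outside, world axes, zero at the start; "ft_torque": the same for the moment, N m; "grip_width": finger opening in mm.
Only numpy, scipy, OpenCV 4.12 (cv2) and the standard library are available. Lean on these libraries where they do the work, as an engineer would, in place of code of your own. Each camera call takes 0.05 s, during which the arm holds its last target.

## Working session

There is one attempt and no reset: what is moved stays moved. The work goes in short steps, Python scripts to look and compute and a tool call to move; the robot and the scene stay as the last step left them, time stands still between calls to the robot, and variables do not carry over. Pictures are saved under pics/ and viewed, and the job is handed in when it is done.

Besides the shell and the picture viewer there is one more tool, called after ">>>" as name(argument=value, ...) on one line, values as JSON. carry_out: Moves the arm, as the interface text tells. Its arguments: {"type":"object","properties":{"offset":{"type":"array","items":{"type":"array","items":{"type":"number"}}},"angular":{"type":"array","items":{"type":"array","items":{"type":"number"}}},"claw":{"type":"array","items":{"type":"number"}},"grip_force":{"type":"number"}},"required":["offset","angular","claw"]}

```bash
ls; mkdir -p pics
python3 - <<'E'
from cell import manip
import cv2,numpy as np
np.set_printoptions(suppress=True,precision=3)
print(manip.observe())
for n in ["side","top","wrist"]:
    c=manip.capture(n);cv2.imwrite(f"pics/{n}0.png",c["pixels"]);np.savez(f"{n}0.npz",**c)
    print(n,c["mtx"],c["extrinsics"])
E
```

```text
pics
{'clock': 0.0, 'q': array([-1.354,  0.537, -0.004,  1.539,  0.003,  1.067, -0.071]), 'dq': array([ 0.   , -0.   ,  0.   ,  0.001,  0.001,  0.001, -0.001]), 'joint_torque': array([  0.   , -57.099,   0.99 , -25.16 ,  -0.056,   0.018,   0.   ]), 'ee_pos': array([181.276, 623.693, 301.836]), 'orientation': array([-1.485,  1.569, -1.768]), 'force': array([-0.29 ,  0.136,  0.5  ]), 'ft_torque': array([ 0.033,  0.013, -0.032]), 'grip_width': 88.02174191755519}
side [[606.097   0.    309.662]
 [  0.    606.097 242.384]
 [  0.      0.      1.   ]] [[   0.726   -0.688   -0.006 -410.434]
 [  -0.471   -0.49    -0.733  361.494]
 [   0.502    0.535   -0.68   789.074]
 [   0.       0.       0.       1.   ]]
top [[502.411   0.    324.862]
 [  0.    502.411 241.983]
 [  0.      0.      1.   ]] [[  0.025  -0.999  -0.021   7.738]
 [ -0.993  -0.022  -0.119 632.867]
 [  0.119   0.024  -0.993 752.44 ]
 [  0.      0.      0.      1.   ]]
wrist [[372.704   0.    324.28 ]
 [  0.    372.704 242.557]
 [  0.      0.      1.   ]] [[   0.279    0.96    -0.002 -648.36 ]
 [   0.921   -0.267    0.285  -40.09 ]
 [   0.273   -0.081   -0.959  390.413]
 [   0.       0.       0.       1.   ]]
```

View pics/side0.png

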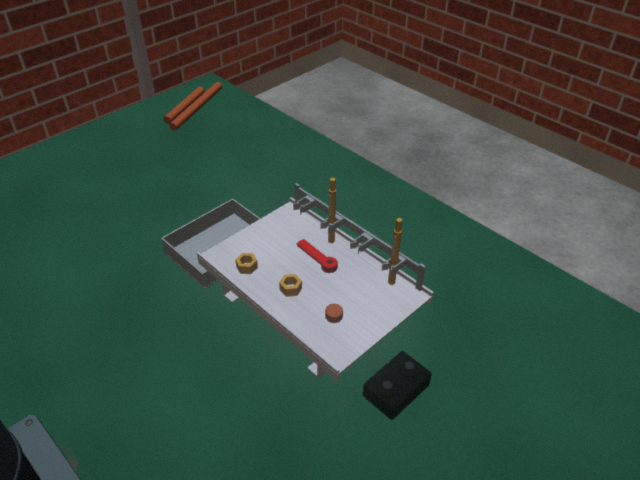

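View pics/top0.png

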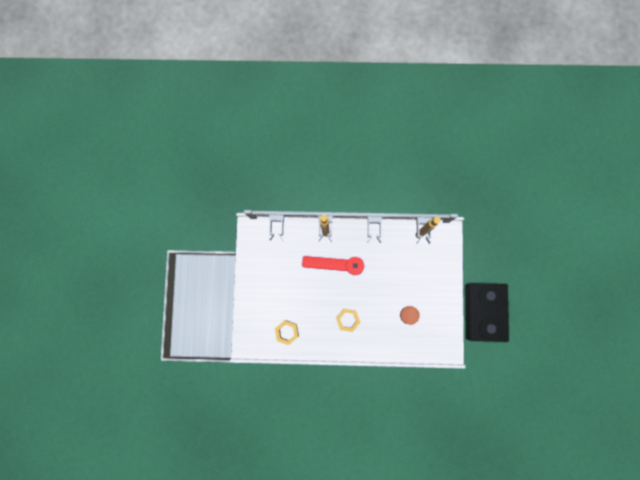

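View pics/wrist0.png

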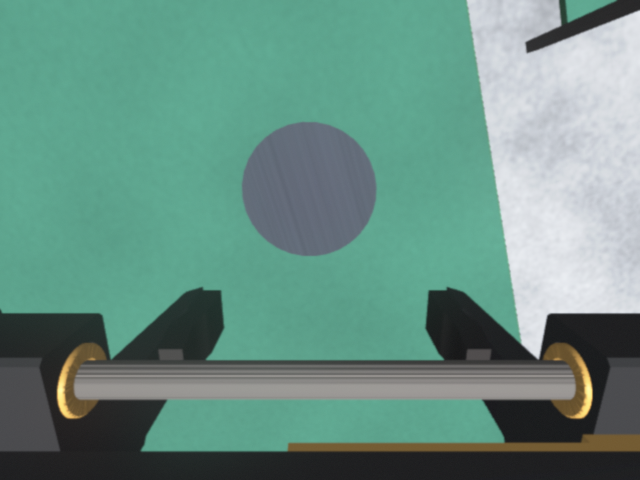

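Run:
```python
import cv2
t=cv2.imread("pics/top0.png");s=cv2.imread("pics/side0.png")
cv2.imwrite("pics/t1.png",cv2.resize(t[200:380,155:475],None,fx=2.5,fy=2.5,interpolation=cv2.INTER_CUBIC))
cv2.imwrite("pics/s1.png",cv2.resize(s[170:390,155:445],None,fx=2.7,fy=2.7,interpolation=cv2.INTER_CUBIC))
```

```text
(no output)
```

View pics/t1.png

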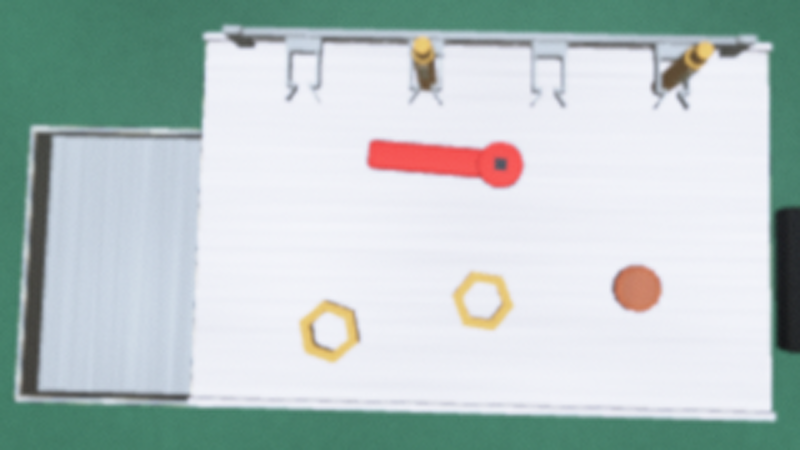

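View pics/s1.png

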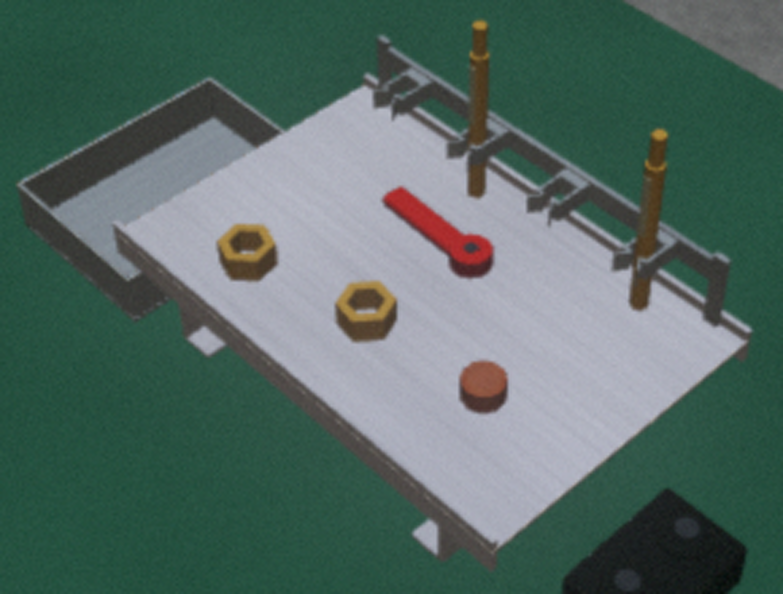

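```bash
cat > h.py <<'E'
import numpy as np,cv2
def P(n):
    c=np.load(n+"0.npz");return c["mtx"]@c["extrinsics"][:3],
def tri(pt,ps):
    X=cv2.triangulatePoints(P("top")[0],P("side")[0],np.array(pt,float).reshape(2,1),np.array(ps,float).reshape(2,1));return (X[:3]/X[3]).ravel()
def plane(n,p,z):
    M=P(n)[0];A=M[:,[0,1,3]].copy();A[:,2]+=M[:,2]*z
    r=np.linalg.solve(A,[p[0],p[1],1]);return r[:2]/r[2]
T=lambda p:(155+p[0]/2.5,200+p[1]/2.5)
S=lambda p:(155+p[0]/2.7,170+p[1]/2.7)
E
python3 - <<'E'
from h import *
np.set_printoptions(suppress=True,precision=1)
for n,a,b,z in [("A",(329,330),(247,239),88),("B",(482,300),(366,300),88),("cap",(637,288),(484,379),90),("thA",(423,45),(480,25),207),("thB",(706,48),(659,134),207),("hub",(501,164),(470,248),84),("hend",(370,153),(398,192),80),
 ("c++-", (190,400),(117,224),78),("c--",(775,416),(495,547),78),("c-+",(771,47),(748,330),78),("railend",(227,30),(383,40),120),("traycorn",(17,400),(137,315),40),("tr2",(35,128),(210,82),40),("traynear",(17,400),(20,185),40)]:
    print(n,tri(T(a),S(b)),plane("top",T(a),z),plane("side",S(b),z))
E
```

```text
A [493.   74.6  89.6] [494.4  73.4] [493.  77.]
B [512.5 -13.5  87.6] [513.8 -14.6] [511.4 -13. ]
cap [ 521.8 -103.5   83.7] [ 522.9 -103.5] [ 517.1 -106.7]
thA [640.8  21.3 206.8] [642.2  20.1] [639.5  21.9]
thB [ 641.8 -118.2  206.8] [ 643.7 -119.8] [ 640.1 -117.5]
hub [591.4 -22.9  84.3] [593.  -24.3] [590.4 -21.8]
hend [598.7  53.3  76. ] [598.1  53.3] [596.   49.9]
c++- [450.1 155.7  74.8] [451.5 154.1] [447.8 153.6]
c-- [ 449.6 -184.4   74.2] [ 451.6 -184.9] [ 446.6 -185.4]
c-+ [ 665.3 -182.5   79.5] [ 667.1 -184.3] [ 665.1 -181.1]
railend [662.3 134.4 121.7] [663.2 134.2] [663.4 136.5]
traycorn [ 476.5  283.7 -115.1] [444.1 268.5] [427.5 112.5]
tr2 [611.4 270.9  34.3] [612.2 267.8] [606.6 265.9]
traynear [443.5 269.6  37.7] [444.1 268.5] [442.2 267.5]
```

```bash
cat >> h.py <<'E'
from scipy.spatial.transform import Rotation as Ro
def st(target=None):
    from cell import manip
    o=manip.observe();R=Ro.from_euler("xyz",o["orientation"])
    np.set_printoptions(suppress=True,precision=3)
    print(o["clock"],o["ee_pos"],"F",o["force"],"w",o["grip_width"]);print(R.as_matrix());print("q",o["q"])
    for s in (1,-1):
        D=np.array([[0,s*1,0],[0,0,0],[-1,0,0]],float);D[:,2]=np.cross(D[:,0],D[:,1])
        print("rotvec/6deg to y=",s,"x:",(R.inv()*Ro.from_matrix(D)).as_rotvec(degrees=True)/6)
    if target is not None:
        d=np.array(target)-o["ee_pos"];print("d world",d,"tool units",R.inv().apply(d)/30)
E
python3 - <<'E'
from h import *
st([493,31,300])
c=np.load("wrist0.npz")["extrinsics"];print(-c[:3,:3].T@c[:3,3])
E
```

```text
0.15 [181.303 623.815 302.072] F [ 0.096 -0.729 -0.002] w 88.12710606317728
[[-0.     0.279  0.96 ]
 [-0.001  0.96  -0.279]
 [-1.    -0.001  0.   ]]
q [-1.354  0.537 -0.004  1.539  0.003  1.067 -0.071]
rotvec/6deg to y= 1 x: [12.3    0.009  0.01 ]
rotvec/6deg to y= -1 x: [-17.7    -0.011   0.009]
d world [ 311.697 -592.815   -2.072] tool units [  0.091 -16.076  15.491]
[110.87  643.541 384.658]
```

>>> carry_out(offset=[[0,0,0],[0,0,0],[0,0,0],[0,0,0],[0,0,0]], angular=[[1,0,0],[1,0,0],[1,0,0],[1,0,0],[1,0,0]], claw=[14,14,14,14,14], grip_force=10)

```text
clock: 0.57
ee_pos: [181.3, 624.0, 302.3]
orientation: [-0.985, 1.57, -1.796]
force: [-0.4, 0.8, -0.1]
grip_width: 57.0
```

>>> carry_out(offset=[[0,0,0],[0,0,0],[0,0,0],[0,0,0],[0,0,0]], angular=[[1,0,0],[1,0,0],[1,0,0],[1,0,0],[1,0,0]], claw=[14,14,14,14,14])

```text
clock: 0.98
ee_pos: [181.3, 624.0, 302.4]
orientation: [-0.467, 1.57, -1.802]
force: [0.7, 0.3, -0.3]
grip_width: 23.7
```

>>> carry_out(offset=[[0,0,0],[0,0,0],[0,0,0],[0,0,0],[0,0,0]], angular=[[1,0,0],[1,0,0],[0.3,0,0],[0,0,0],[0,0,0]], claw=[14,14,14,14,14])

```text
clock: 1.4
ee_pos: [181.2, 624.1, 302.4]
orientation: [-0.029, 1.57, -1.598]
force: [-0.1, -0.2, -0.7]
grip_width: 13.7
```

```bash
python3 -c "
from h import *
st([493,31,300])"
```

```text
1.4 [181.215 624.05  302.426] F [-0.094 -0.209 -0.651] w 13.678852718191546
[[-0.     1.     0.002]
 [-0.001  0.002 -1.   ]
 [-1.    -0.     0.001]]
q [-1.554  0.548  0.289  1.552 -0.17   1.067 -1.222]
rotvec/6deg to y= 1 x: [0.015 0.006 0.   ]
rotvec/6deg to y= -1 x: [-29.985  -0.      0.009]
d world [ 311.785 -593.05    -2.426] tool units [ 0.093 10.362 19.784]
```

>>> carry_out(offset=[[0,0.52,0.99],[0,0.52,0.99],[0,0.52,0.99],[0,0.52,0.99],[0,0.52,0.99]], angular=[[0,0,0],[0,0,0],[0,0,0],[0,0,0],[0,0,0]], claw=[14,14,14,14,14])

```text
clock: 1.82
ee_pos: [259.9, 474.1, 302.7]
orientation: [-2.491, 1.571, 2.223]
force: [0.5, -0.5, 0.7]
grip_width: 14.3
```

>>> carry_out(offset=[[0,0.52,0.99],[0,0.52,0.99],[0,0.52,0.99],[0,0.52,0.99],[0,0.52,0.99]], angular=[[0,0,0],[0,0,0],[0,0,0],[0,0,0],[0,0,0]], claw=[14,14,14,14,14])

```text
clock: 2.23
ee_pos: [337.9, 325.6, 302.9]
orientation: [2.772, 1.57, 1.203]
force: [-0.6, -0.1, 0.6]
grip_width: 14.0
```

>>> carry_out(offset=[[0,0.52,0.99],[0,0.52,0.99],[0,0.52,0.99],[0,0.52,0.99],[0,0.52,0.99]], angular=[[0,0,0],[0,0,0],[0,0,0],[0,0,0],[0,0,0]], claw=[14,14,14,14,14])

```text
clock: 2.65
ee_pos: [415.8, 177.1, 303.0]
orientation: [2.546, 1.57, 0.977]
force: [0.8, 0.6, -0.5]
grip_width: 14.0
```

>>> carry_out(offset=[[0,0.52,0.99],[0,0.52,0.99],[0,0.52,0.99],[0,0.52,0.99],[0,0.5,0.9]], angular=[[0,0,0],[0,0,0],[0,0,0],[0,0,0],[0,0,0]], claw=[14,14,14,14,14])

```text
clock: 3.07
ee_pos: [493.3, 30.9, 302.9]
orientation: [1.8, 1.57, 0.23]
force: [0.5, 0.6, 1.3]
grip_width: 14.0
```

```bash
python3 -c "
from h import *
from cell import manip
st([493,31,200])
for n in ('side','top','wrist'): cv2.imwrite(f'pics/{n}2.png',manip.capture(n)['pixels'])
a=[cv2.imread(f'pics/{n}2.png') for n in ('side','top')]
cv2.imwrite('pics/c2.png',np.vstack([a[0][150:420,100:500],a[1][150:420,100:500]]))
st([493,31,200])
"
```

```text
3.0667 [493.309  30.872 302.923] F [0.471 0.625 1.308] w 13.968399892494213
[[ 0.     1.     0.001]
 [ 0.     0.001 -1.   ]
 [-1.     0.    -0.   ]]
q [-0.638  0.301  0.586  1.969 -0.206  0.93   0.052]
rotvec/6deg to y= 1 x: [ 0.009 -0.001 -0.004]
rotvec/6deg to y= -1 x: [-29.991   0.007  -0.002]
d world [  -0.309    0.128 -102.923] tool units [ 3.431 -0.012 -0.004]
3.2167 [493.429  30.483 302.874] F [0.54  0.463 0.715] w 13.995260501866468
[[ 0.001  1.    -0.004]
 [-0.001 -0.004 -1.   ]
 [-1.     0.001  0.001]]
q [-0.638  0.301  0.587  1.969 -0.205  0.93   0.047]
rotvec/6deg to y= 1 x: [-0.036  0.008 -0.007]
rotvec/6deg to y= -1 x: [29.964 -0.01  -0.013]
d world [  -0.429    0.517 -102.874] tool units [ 3.429 -0.017 -0.02 ]
```

View pics/c2.png

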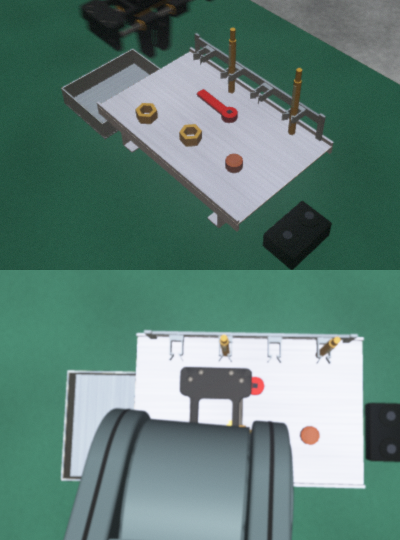

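View pics/wrist2.png

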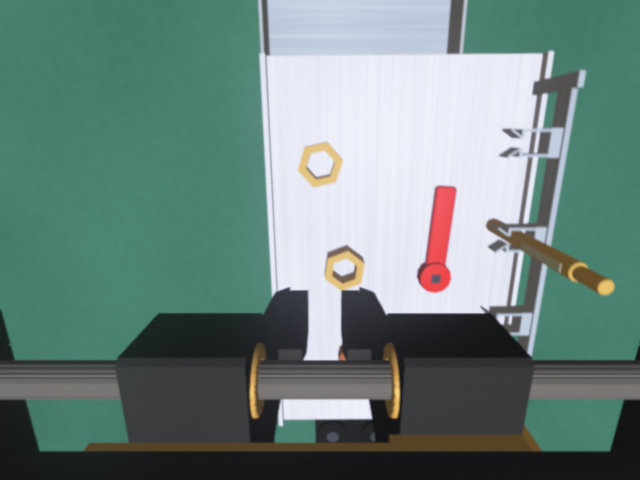

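```bash
python3 -c "
from h import *
from cell import manip
c=manip.capture('wrist');M=c['mtx']@c['extrinsics'][:3]
for p in [(320,164),(344,269)]:
    A=M[:,[0,1,3]].copy();A[:,2]+=M[:,2]*88;r=np.linalg.solve(A,[*p,1]);print(r[:2]/r[2])
for z in (300,350,400):print(plane('top',(280,248-30),z),plane('top',(352,249-30),z),plane('top',(280,248),z))
"
```

```text
[490.58782212  78.75755218]
[510.42416347  -9.02350758]
[625.59459769  64.27303009] [626.13352381 -11.68842653] [593.75082114  63.14642059]
[617.26934791  58.48113543] [617.75671166 -10.21262266] [588.47226079  57.46231558]
[608.94409813  52.68924078] [609.37989951  -8.73681879] [583.19370045  51.77821057]
```

>>> carry_out(offset=[[1,0,0],[1,0,0],[1,0,0],[0.6,0,-0.05],[0.3,0,0]], angular=[[0,0,0],[0,0,0],[0,0,0],[0,0,0],[0,0,0]], claw=[14,14,14,14,14])

```text
clock: 3.68
ee_pos: [490.8, 36.3, 183.4]
orientation: [-1.607, 1.567, 3.109]
force: [-0.6, 0.5, 0.2]
grip_width: 13.7
```

```bash
python3 -c "
from h import *
from cell import manip
st([492,32,140])
for n in ('side','top','wrist'): cv2.imwrite(f'pics/{n}3.png',manip.capture(n)['pixels'])
"
```

```text
3.6833 [490.833  36.252 183.368] F [-0.614  0.467  0.154] w 13.723066027311798
[[-0.004  1.     0.003]
 [ 0.     0.003 -1.   ]
 [-1.    -0.004 -0.   ]]
q [-0.549  0.494  0.484  2.059 -0.362  0.674  0.176]
rotvec/6deg to y= 1 x: [ 0.033 -0.001  0.041]
rotvec/6deg to y= -1 x: [-29.967  -0.064  -0.002]
d world [  1.167  -4.252 -43.368] tool units [1.445 0.045 0.142]
```

View pics/wrist3.png

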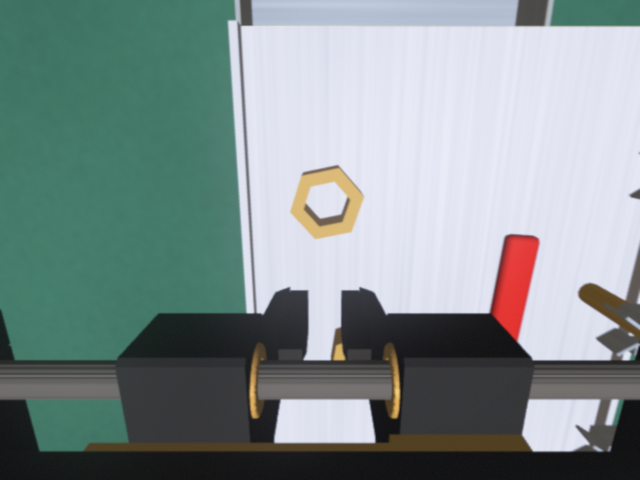

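View pics/side3.png

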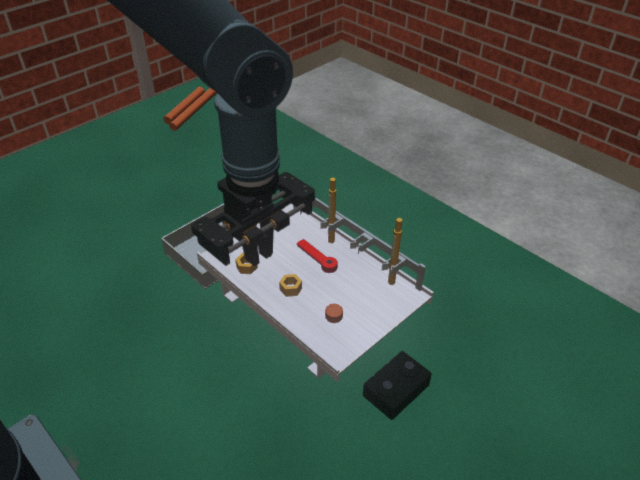

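>>> carry_out(offset=[[0.6,0.03,0.12],[0.4,0,0],[0.3,0,0],[0.15,0,0],[0,0,0]], angular=[[0,0,0],[0,0,0],[0,0,0],[0,0,0],[0,0,0]], claw=[14,14,14,14,14])

```text
clock: 4.25
ee_pos: [493.3, 31.0, 141.8]
orientation: [-1.537, 1.57, -3.108]
force: [0.1, 0.0, 0.6]
grip_width: 13.9
```

```bash
python3 -c "
from h import *
st([492,32,140])
"
```

```text
4.25 [493.294  30.951 141.756] F [0.129 0.048 0.593] w 13.907050423725087
[[-0.001  1.     0.   ]
 [-0.     0.    -1.   ]
 [-1.    -0.001  0.   ]]
q [-0.493  0.57   0.431  2.07  -0.419  0.586  0.232]
rotvec/6deg to y= 1 x: [0.002 0.    0.011]
rotvec/6deg to y= -1 x: [-29.998  -0.017   0.001]
d world [-1.294  1.049 -1.756] tool units [ 0.059 -0.043 -0.035]
```

>>> carry_out(offset=[[0.08,0,-0.1],[0,0,-0.15],[0,0,-0.15],[0,0,-0.15],[0,0,-0.15]], angular=[[0,0,0],[0,0,0],[0,0,0],[0,0,0],[0,0,0]], claw=[14,14,14,14,14])

```text
clock: 4.67
ee_pos: [493.8, 52.5, 140.1]
orientation: [1.829, 1.57, 0.259]
force: [0.9, -1.2, 0.7]
grip_width: 13.9
```

>>> carry_out(offset=[[0,0,-0.2],[0,-0.02,-0.2],[0,-0.02,-0.2],[0,-0.02,-0.2],[0,-0.02,-0.2]], angular=[[0,0,0],[0,0,0],[0,0,0],[0,0,0],[0,0,0]], claw=[14,14,14,14,14])

```text
clock: 5.08
ee_pos: [491.3, 82.4, 139.9]
orientation: [1.54, 1.571, -0.031]
force: [-0.4, -1.1, 1.0]
grip_width: 13.4
```

```bash
python3 -c "
from h import *
from cell import manip
st([492,32,140])
for n in ('side','wrist'): cv2.imwrite(f'pics/{n}4.png',manip.capture(n)['pixels'])
"
```

```text
5.0833 [491.262  82.446 139.877] F [-0.448 -1.058  1.018] w 13.412158578387018
[[ 0.  1.  0.]
 [-0.  0. -1.]
 [-1.  0.  0.]]
q [-0.597  0.579  0.433  2.062 -0.427  0.587  0.134]
rotvec/6deg to y= 1 x: [ 0.001  0.    -0.002]
rotvec/6deg to y= -1 x: [-29.999   0.003   0.   ]
d world [  0.738 -50.446   0.123] tool units [-0.004  0.024  1.682]
```

View pics/wrist4.png

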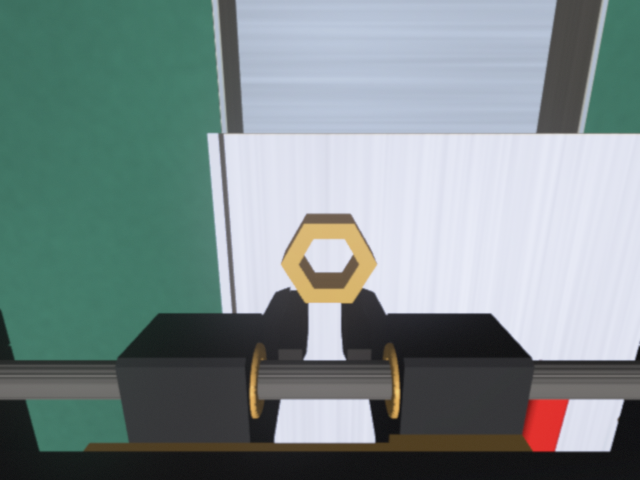

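>>> carry_out(offset=[[0,-0.03,-0.2],[0,-0.03,-0.2],[0,-0.03,-0.2],[0,-0.03,-0.2],[0,-0.03,-0.2]], angular=[[0,0,0],[0,0,0],[0,0,0],[0,0,0],[0,0,0]], claw=[14,14,14,14,14])

```text
clock: 5.6
ee_pos: [486.7, 112.4, 139.8]
orientation: [2.558, 1.571, 0.987]
force: [-0.0, -1.0, 0.0]
grip_width: 13.8
```

>>> carry_out(offset=[[0,-0.02,-0.2],[0,-0.02,-0.2],[0,0,-0.2],[0,0,-0.2],[0,0,-0.2]], angular=[[0,0,0],[0,0,0],[0,0,0],[0,0,0],[0,0,0]], claw=[14,14,14,14,14])

```text
clock: 6.02
ee_pos: [485.6, 142.4, 139.8]
orientation: [1.876, 1.571, 0.306]
force: [0.4, 0.9, 1.1]
grip_width: 13.9
```

```bash
python3 -c "
from h import *
from cell import manip
st([484,150,140])
for n in ('side','wrist'): cv2.imwrite(f'pics/{n}5.png',manip.capture(n)['pixels'])
"
```

```text
6.0167 [485.588 142.415 139.845] F [0.351 0.877 1.108] w 13.893390043816222
[[ 0.  1.  0.]
 [ 0.  0. -1.]
 [-1.  0. -0.]]
q [-0.717  0.59   0.439  2.042 -0.433  0.599  0.019]
rotvec/6deg to y= 1 x: [ 0.    -0.    -0.001]
rotvec/6deg to y= -1 x: [-30.      0.001  -0.   ]
d world [-1.588  7.585  0.155] tool units [-0.005 -0.053 -0.253]
```

View pics/wrist5.png

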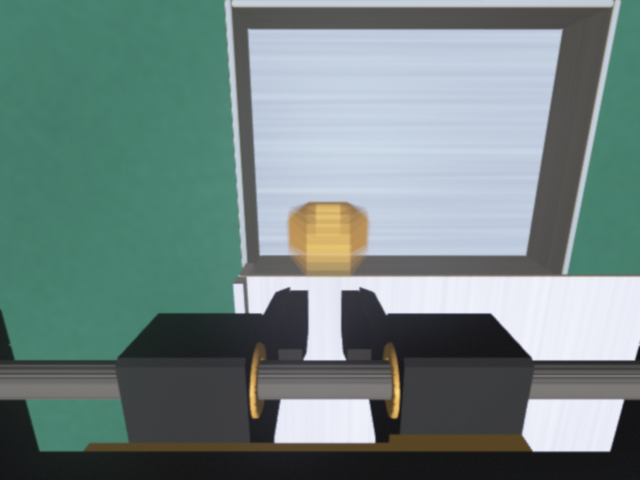

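>>> carry_out(offset=[[-0.6,0,0],[-0.9,0,0],[0,0,0],[0,0,0],[0,0,0]], angular=[[0,0,0],[0,0,0],[0,0,0],[0,0,0],[0,0,0]], claw=[14,14,14,14,14])

```text
clock: 6.53
ee_pos: [485.3, 141.8, 184.5]
orientation: [-2.0, 1.571, 2.712]
force: [-0.0, 0.2, 0.2]
grip_width: 14.1
```

```bash
python3 -c "
from h import *
from cell import manip
st([511,-55,185])
for n in ('side','wrist'): cv2.imwrite(f'pics/{n}6.png',manip.capture(n)['pixels'])
"
```

```text
6.5333 [485.33  141.763 184.54 ] F [-0.025  0.199  0.192] w 14.083892764737834
[[-0.  1. -0.]
 [ 0. -0. -1.]
 [-1. -0. -0.]]
q [-0.763  0.512  0.497  2.028 -0.377  0.69  -0.026]
rotvec/6deg to y= 1 x: [-0.    -0.001  0.002]
rotvec/6deg to y= -1 x: [30.     0.004  0.002]
d world [  25.67  -196.763    0.46 ] tool units [-0.016  0.856  6.559]
```

View pics/wrist6.png

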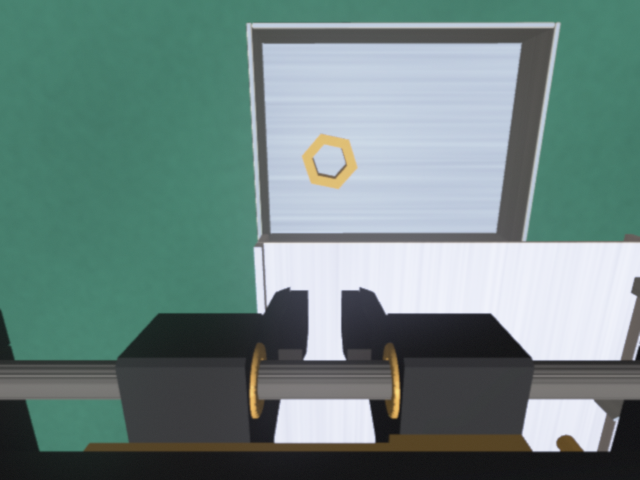

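Nut A lies flat in the tray, around pixel (330,161). Next is nut B, so I'll move behind it.

>>> carry_out(offset=[[0,0.17,0.98],[0,0.17,0.98],[0,0.17,0.98],[0,0.17,0.98],[0,0.17,0.98]], angular=[[0,0,0],[0,0,0],[0,0,0],[0,0,0],[0,0,0]], claw=[14,14,14,14,14])

```text
clock: 7.05
ee_pos: [510.6, -6.7, 184.0]
orientation: [-1.415, 1.569, -2.986]
force: [0.7, 0.0, 0.0]
grip_width: 14.3
```

>>> carry_out(offset=[[0,0,0.98],[0,0,0.68],[0,0,0],[0,0,0],[0,0,0]], angular=[[0,0,0],[0,0,0],[0,0,0],[0,0,0],[0,0,0]], claw=[14,14,14,14,14])

```text
clock: 7.47
ee_pos: [510.8, -54.1, 184.2]
orientation: [-1.996, 1.569, 2.717]
force: [0.0, 1.0, -0.3]
grip_width: 14.0
```

```bash
python3 -c "
from h import *
from cell import manip
st([511,-55,140])
c=manip.capture('wrist');M=c['mtx']@c['extrinsics'][:3]
cv2.imwrite('pics/side7.png',manip.capture('side')['pixels'])
cv2.imwrite('pics/wrist7.png',c['pixels']);np.savez('w7.npz',M=M)
"
```

```text
7.4667 [510.756 -54.14  184.172] F [ 0.029  0.969 -0.289] w 13.95204671869401
[[-0.001  1.     0.001]
 [ 0.001  0.001 -1.   ]
 [-1.    -0.001 -0.001]]
q [-0.368  0.525  0.495  2.008 -0.379  0.7    0.366]
rotvec/6deg to y= 1 x: [ 0.006 -0.006  0.012]
rotvec/6deg to y= -1 x: [-29.994  -0.019  -0.009]
d world [  0.244  -0.86  -44.172] tool units [1.472 0.01  0.03 ]
```

View pics/wrist7.png

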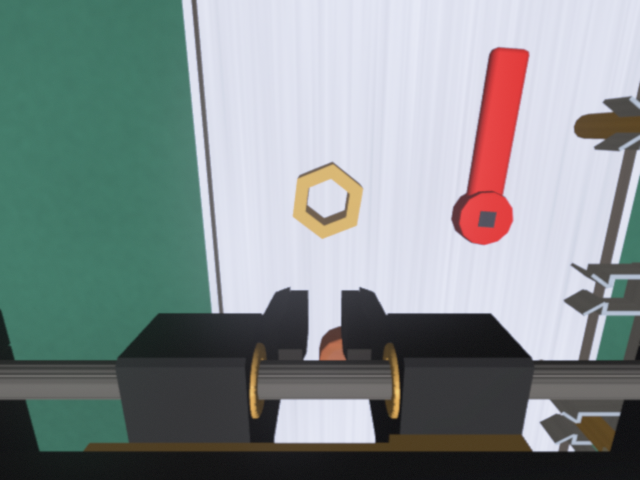

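View pics/side7.png

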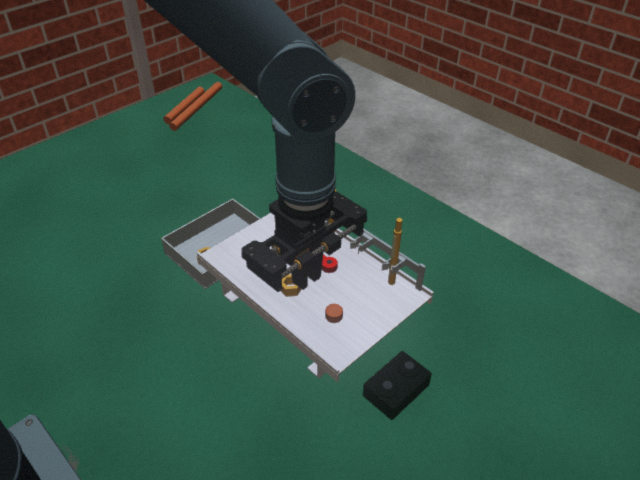

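>>> carry_out(offset=[[0.5,0,0],[0.5,0,0],[0.35,0,0],[0.13,0,0],[0,0,0]], angular=[[0,0,0],[0,0,0],[0,0,0],[0,0,0],[0,0,0]], claw=[14,14,14,14,14])

```text
clock: 7.98
ee_pos: [510.5, -54.4, 139.5]
orientation: [-1.635, 1.569, 3.078]
force: [0.3, 1.1, 0.9]
grip_width: 13.9
```

>>> carry_out(offset=[[0,0,-0.15],[0,0,-0.15],[0,0,-0.15],[0,0,-0.15],[0,0,-0.15]], angular=[[0,0,0],[0,0,0],[0,0,0],[0,0,0],[0,0,0]], claw=[14,14,14,14,14])

```text
clock: 8.4
ee_pos: [511.3, -31.9, 140.8]
orientation: [1.602, 1.57, 0.031]
force: [-0.1, -2.2, 1.2]
grip_width: 14.0
```

>>> carry_out(offset=[[0,0,-0.2],[0,0,-0.2],[0,0,-0.2],[0,0,-0.2],[0,0,-0.2]], angular=[[0,0,0],[0,0,0],[0,0,0],[0,0,0],[0,0,0]], claw=[14,14,14,14,14])

```text
clock: 8.82
ee_pos: [511.1, -1.9, 140.5]
orientation: [1.144, 1.571, -0.426]
force: [-0.1, -1.4, 1.0]
grip_width: 13.6
```

```bash
python3 -c "
from h import *
from cell import manip
st([511,140,140])
c=manip.capture('wrist')
cv2.imwrite('pics/wrist8.png',c['pixels'])
"
```

```text
8.8167 [511.104  -1.928 140.467] F [-0.138 -1.416  0.993] w 13.608034488090937
[[ 0.  1.  0.]
 [-0.  0. -1.]
 [-1.  0.  0.]]
q [-0.432  0.597  0.447  2.03  -0.439  0.608  0.313]
rotvec/6deg to y= 1 x: [ 0.     0.001 -0.001]
rotvec/6deg to y= -1 x: [-30.      0.002   0.001]
d world [ -0.104 141.928  -0.467] tool units [ 0.015 -0.003 -4.731]
```

View pics/wrist8.png

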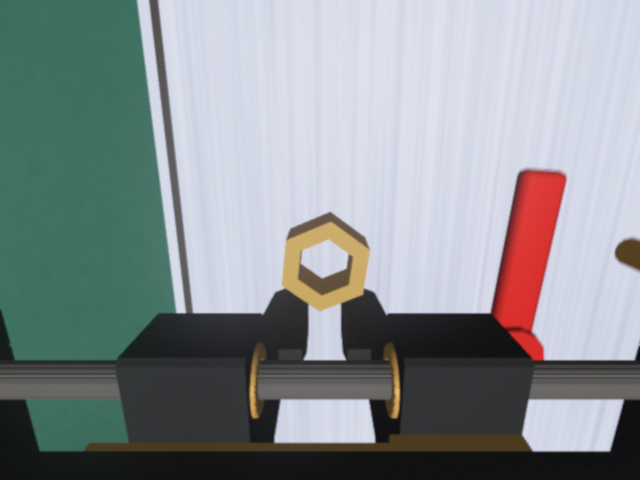

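>>> carry_out(offset=[[0,0,-0.2],[0,0,-0.2],[0,0,-0.2],[0,0,-0.2],[0,0,-0.2]], angular=[[0,0,0],[0,0,0],[0,0,0],[0,0,0],[0,0,0]], claw=[14,14,14,14,14])

```text
clock: 9.28
ee_pos: [511.0, 28.2, 140.4]
orientation: [-2.143, 1.571, 2.569]
force: [0.3, -0.4, 0.1]
grip_width: 14.0
```

>>> carry_out(offset=[[0,0,-0.2],[0,0,-0.2],[0,0,-0.2],[0,0,-0.2],[0,0,-0.2]], angular=[[0,0,0],[0,0,0],[0,0,0],[0,0,0],[0,0,0]], claw=[14,14,14,14,14])

```text
clock: 9.7
ee_pos: [511.0, 58.1, 140.4]
orientation: [-2.039, 1.571, 2.674]
force: [0.0, 0.5, -0.0]
grip_width: 14.0
```

>>> carry_out(offset=[[0,0.02,-0.2],[0,0.03,-0.2],[0,0.03,-0.2],[0,0.03,-0.2],[0,0.03,-0.2]], angular=[[0,0,0],[0,0,0],[0,0,0],[0,0,0],[0,0,0]], claw=[14,14,14,14,14])

```text
clock: 10.12
ee_pos: [515.4, 88.1, 140.4]
orientation: [1.573, 1.571, 0.002]
force: [1.0, -0.1, -0.6]
grip_width: 14.0
```

```bash
python3 -c "
from h import *
from cell import manip
st([521,140,140])
c=manip.capture('wrist')
cv2.imwrite('pics/wrist9.png',c['pixels'])
"
```

```text
10.1167 [515.394  88.075 140.44 ] F [ 1.007 -0.129 -0.629] w 13.99159561711817
[[ 0.  1.  0.]
 [ 0.  0. -1.]
 [-1.  0. -0.]]
q [-0.606  0.613  0.455  2.    -0.447  0.626  0.145]
rotvec/6deg to y= 1 x: [ 0.    -0.    -0.001]
rotvec/6deg to y= -1 x: [-30.      0.001  -0.   ]
d world [ 5.606 51.925 -0.44 ] tool units [ 0.015  0.187 -1.731]
```

View pics/wrist9.png

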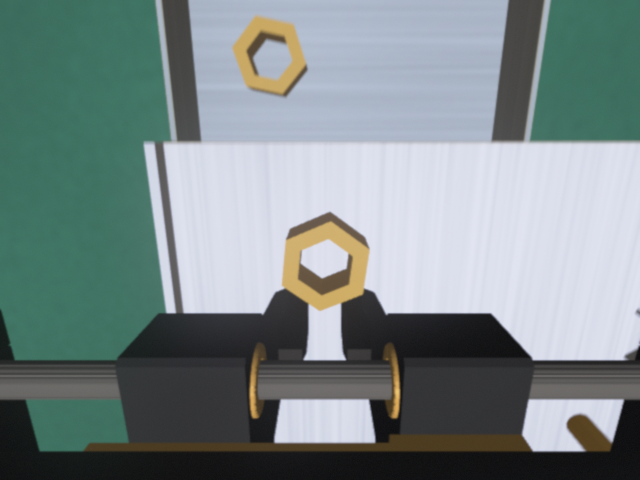

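>>> carry_out(offset=[[0,0.05,-0.2],[0,0.05,-0.2],[0,0.05,-0.2],[0,0.05,-0.2],[0,0.05,-0.2]], angular=[[0,0,0],[0,0,0],[0,0,0],[0,0,0],[0,0,0]], claw=[14,14,14,14,14])

```text
clock: 10.58
ee_pos: [522.9, 118.1, 140.4]
orientation: [2.075, 1.571, 0.504]
force: [0.2, 0.0, -0.3]
grip_width: 14.2
```

>>> carry_out(offset=[[0,0.03,-0.2],[0,0.02,-0.2],[0,0,-0.2],[0,0,-0.2],[0,0,-0.1]], angular=[[0,0,0],[0,0,0],[0,0,0],[0,0,0],[0,0,0]], claw=[14,14,14,14,14])

```text
clock: 11.0
ee_pos: [524.2, 145.7, 140.4]
orientation: [-3.126, 1.57, 1.587]
force: [0.2, -0.2, 0.7]
grip_width: 14.1
```

>>> carry_out(offset=[[-0.6,0,0],[-0.9,0,0],[0,0,0],[0,0,0],[0,0,0]], angular=[[0,0,0],[0,0,0],[0,0,0],[0,0,0],[0,0,0]], claw=[14,14,14,14,14])

```text
clock: 11.42
ee_pos: [523.9, 144.8, 185.1]
orientation: [-2.117, 1.57, 2.596]
force: [-0.9, -0.5, 0.1]
grip_width: 14.2
```

```bash
python3 -c "
from h import *
from cell import manip
st([518,-144,184])
c=manip.capture('wrist')
cv2.imwrite('pics/wrist10.png',c['pixels'])
"
```

```text
11.4167 [523.928 144.751 185.12 ] F [-0.851 -0.503  0.092] w 14.150540731584998
[[-0.  1.  0.]
 [ 0.  0. -1.]
 [-1. -0. -0.]]
q [-0.74   0.57   0.511  1.933 -0.402  0.741  0.006]
rotvec/6deg to y= 1 x: [ 0.003 -0.002  0.003]
rotvec/6deg to y= -1 x: [-29.997  -0.005  -0.003]
d world [  -5.928 -288.751   -1.12 ] tool units [ 0.035 -0.2    9.625]
```

View pics/wrist10.png

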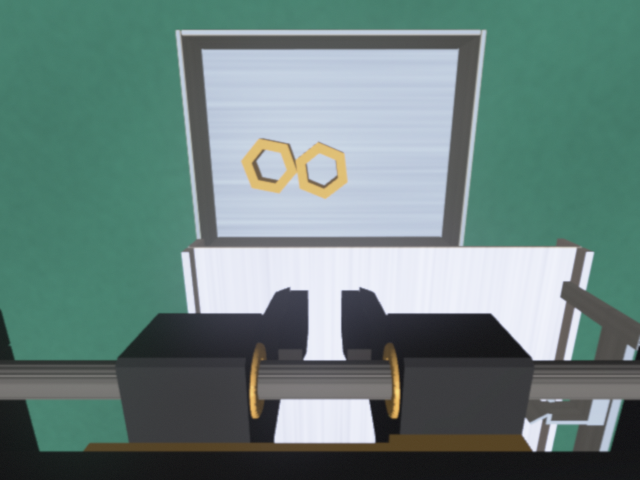

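>>> carry_out(offset=[[0,-0.04,0.97],[0,-0.04,0.97],[0,-0.04,0.97],[0,-0.04,0.97],[0,-0.04,0.97]], angular=[[0,0,0],[0,0,0],[0,0,0],[0,0,0],[0,0,0]], claw=[14,14,14,14,14])

```text
clock: 11.88
ee_pos: [517.4, -2.3, 184.5]
orientation: [-1.431, 1.569, -3.002]
force: [0.8, -0.5, -1.4]
grip_width: 13.9
```

>>> carry_out(offset=[[0,0,0.97],[0,0,0.97],[0,0,0.97],[0,0,0.97],[0,0,0.75]], angular=[[0,0,0],[0,0,0],[0,0,0],[0,0,0],[0,0,0]], claw=[14,14,14,14,14])

```text
clock: 12.3
ee_pos: [517.3, -142.4, 184.6]
orientation: [-1.197, 1.569, -2.77]
force: [-0.4, 1.1, 0.1]
grip_width: 13.7
```

```bash
python3 -c "
from h import *
from cell import manip
st([518,-141,140])
c=manip.capture('wrist')
cv2.imwrite('pics/wrist11.png',c['pixels'])
cv2.imwrite('pics/side11.png',manip.capture('side')['pixels'])
"
```

```text
12.3 [ 517.329 -142.394  184.595] F [-0.352  1.141  0.069] w 13.731376510845719
[[-0.001  1.    -0.002]
 [-0.001 -0.002 -1.   ]
 [-1.    -0.001  0.001]]
q [-0.206  0.561  0.511  1.95  -0.399  0.732  0.54 ]
rotvec/6deg to y= 1 x: [-0.018  0.006  0.014]
rotvec/6deg to y= -1 x: [29.982  0.022 -0.009]
d world [  0.671   1.394 -44.595] tool units [ 1.486  0.024 -0.047]
```

View pics/wrist11.png

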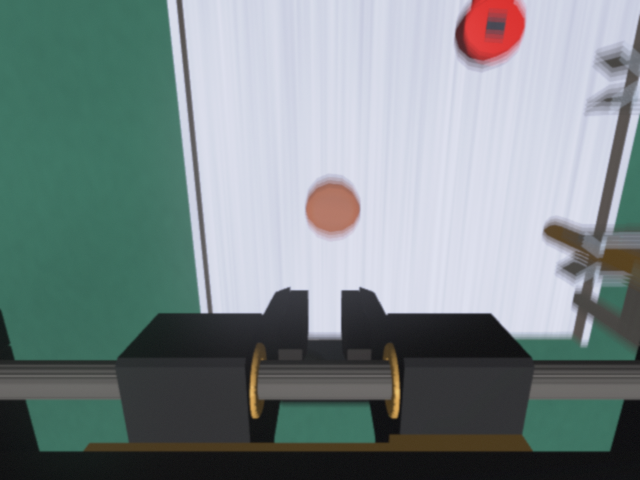

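View pics/side11.png

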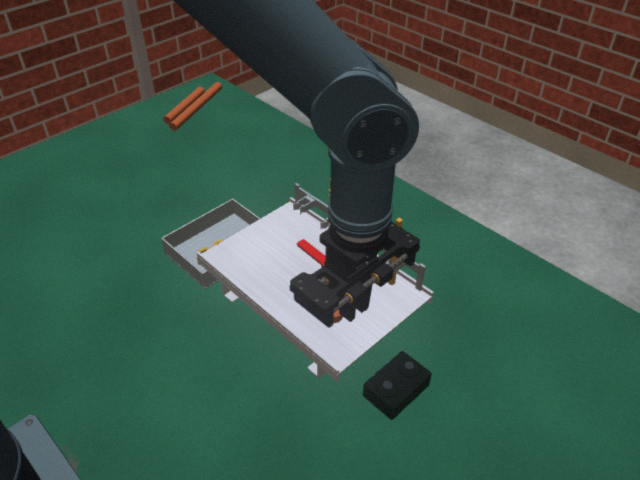

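>>> carry_out(offset=[[0.5,0.08,0],[0.5,0,0],[0.35,0,0],[0.12,0,0],[0,0,0]], angular=[[0,0,0],[0,0,0],[0,0,0],[0,0,0],[0,0,0]], claw=[14,14,14,14,14])

```text
clock: 12.82
ee_pos: [519.9, -139.1, 140.1]
orientation: [-1.806, 1.568, 2.907]
force: [-0.2, -0.0, 0.2]
grip_width: 14.3
```

>>> carry_out(offset=[[0,0,-0.15],[0,0,-0.15],[0,0,-0.15],[0,0,-0.15],[0,0,-0.15]], angular=[[0,0,0],[0,0,0],[0,0,0],[0,0,0],[0,0,0]], claw=[14,14,14,14,14])

```text
clock: 13.23
ee_pos: [521.0, -116.8, 141.8]
orientation: [1.448, 1.57, -0.123]
force: [-0.1, -1.2, 1.4]
grip_width: 14.0
```

>>> carry_out(offset=[[0,0,-0.2],[0,0,-0.2],[0,0,-0.2],[0,0,-0.2],[0,0,-0.2]], angular=[[0,0,0],[0,0,0],[0,0,0],[0,0,0],[0,0,0]], claw=[14,14,14,14,14])

```text
clock: 13.65
ee_pos: [520.7, -86.8, 141.4]
orientation: [1.046, 1.571, -0.525]
force: [-1.0, -1.3, 1.0]
grip_width: 13.7
```

```bash
python3 -c "
from h import *
from cell import manip
st([520,140,140])
c=manip.capture('wrist')
cv2.imwrite('pics/wrist12.png',c['pixels'])
"
```

```text
13.65 [520.701 -86.794 141.368] F [-0.972 -1.288  0.981] w 13.729498363137349
[[ 0.  1.  0.]
 [-0.  0. -1.]
 [-1.  0.  0.]]
q [-0.276  0.62   0.465  1.988 -0.454  0.636  0.485]
rotvec/6deg to y= 1 x: [ 0.001  0.001 -0.001]
rotvec/6deg to y= -1 x: [-29.999   0.002   0.001]
d world [ -0.701 226.794  -1.368] tool units [ 0.045 -0.022 -7.56 ]
```

View pics/wrist12.png

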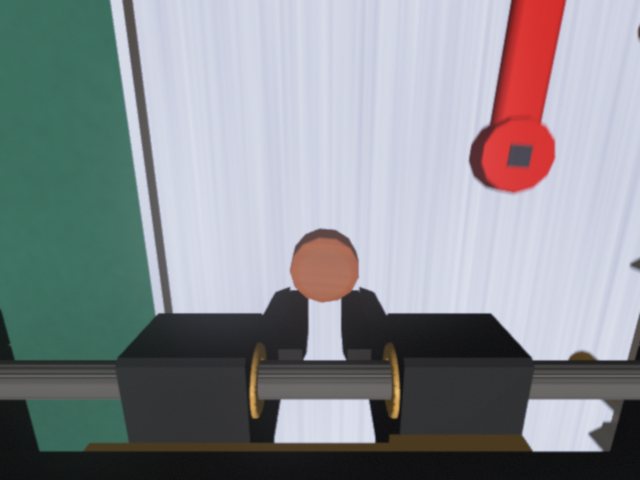

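>>> carry_out(offset=[[0.03,0,-0.2],[0,0,-0.2],[0,0,-0.2],[0,0,-0.2],[0,0,-0.2]], angular=[[0,0,0],[0,0,0],[0,0,0],[0,0,0],[0,0,0]], claw=[14,14,14,14,14])

```text
clock: 14.12
ee_pos: [520.6, -56.7, 140.4]
orientation: [-2.398, 1.571, 2.314]
force: [-1.5, -0.2, 0.2]
grip_width: 13.6
```

>>> carry_out(offset=[[0,0,-0.2],[0,0,-0.2],[0,0,-0.2],[0,0,-0.2],[0,0,-0.2]], angular=[[0,0,0],[0,0,0],[0,0,0],[0,0,0],[0,0,0]], claw=[14,14,14,14,14])

```text
clock: 14.53
ee_pos: [520.6, -26.8, 140.4]
orientation: [-2.876, 1.571, 1.836]
force: [-0.7, 0.0, 0.4]
grip_width: 14.1
```

>>> carry_out(offset=[[0,0,-0.2],[0,0,-0.2],[0,0,-0.2],[0,0,-0.2],[0,0,-0.2]], angular=[[0,0,0],[0,0,0],[0,0,0],[0,0,0],[0,0,0]], claw=[14,14,14,14,14])

```text
clock: 14.95
ee_pos: [520.7, 3.2, 140.4]
orientation: [1.814, 1.571, 0.243]
force: [0.5, -1.2, 0.6]
grip_width: 13.7
```

>>> carry_out(offset=[[0,0,-0.2],[0,0,-0.2],[0,0,-0.2],[0,0,-0.2],[0,0,-0.2]], angular=[[0,0,0],[0,0,0],[0,0,0],[0,0,0],[0,0,0]], claw=[14,14,14,14,14])

```text
clock: 15.37
ee_pos: [520.6, 33.2, 140.4]
orientation: [-0.4, 1.571, -1.971]
force: [-0.3, -0.8, 0.0]
grip_width: 14.0
```

>>> carry_out(offset=[[0,0,-0.2],[0,0,-0.2],[0,0,-0.2],[0,0,-0.2],[0,0,-0.2]], angular=[[0,0,0],[0,0,0],[0,0,0],[0,0,0],[0,0,0]], claw=[14,14,14,14,14])

```text
clock: 15.78
ee_pos: [520.7, 63.2, 140.4]
orientation: [1.078, 1.571, -0.493]
force: [-0.3, -0.4, 0.3]
grip_width: 14.4
```

```bash
python3 -c "
from h import *
from cell import manip
st([520,140,140])
c=manip.capture('wrist')
cv2.imwrite('pics/wrist13.png',c['pixels'])
"
```

```text
15.7833 [520.673  63.159 140.439] F [-0.342 -0.358  0.288] w 14.449707970193176
[[ 0.  1. -0.]
 [-0. -0. -1.]
 [-1.  0.  0.]]
q [-0.572  0.62   0.476  1.997 -0.468  0.632  0.212]
rotvec/6deg to y= 1 x: [-0.  0. -0.]
rotvec/6deg to y= -1 x: [30.    -0.001 -0.   ]
d world [-0.673 76.841 -0.439] tool units [ 0.015 -0.022 -2.561]
```

View pics/wrist13.png

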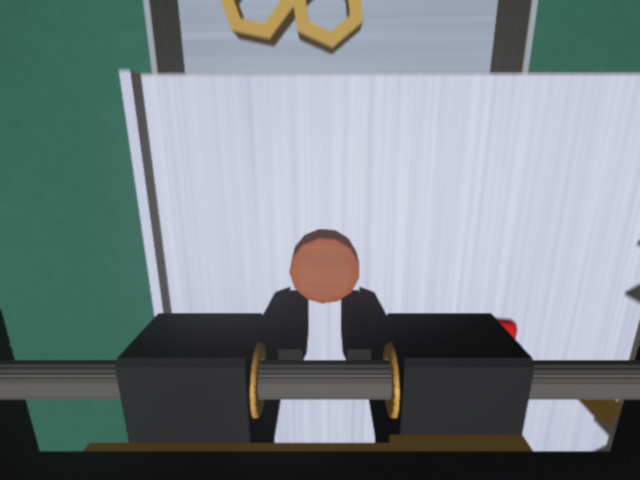

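>>> carry_out(offset=[[0,0.02,-0.2],[0,0.04,-0.2],[0,0.06,-0.2],[0,0.08,-0.2],[0,0.08,-0.2]], angular=[[0,0,0],[0,0,0],[0,0,0],[0,0,0],[0,0,0]], claw=[14,14,14,14,14])

```text
clock: 16.25
ee_pos: [529.3, 93.3, 140.4]
orientation: [2.4, 1.571, 0.83]
force: [-0.0, -0.4, -0.2]
grip_width: 13.8
```

>>> carry_out(offset=[[0,0.08,-0.2],[0,0.08,-0.2],[0,0.08,-0.2],[0,0.08,-0.2],[0,0.06,-0.2]], angular=[[0,0,0],[0,0,0],[0,0,0],[0,0,0],[0,0,0]], claw=[14,14,14,14,14])

```text
clock: 16.67
ee_pos: [540.8, 123.2, 140.4]
orientation: [1.514, 1.571, -0.056]
force: [0.1, -0.2, -0.2]
grip_width: 13.6
```

>>> carry_out(offset=[[0,0.04,-0.2],[0,0.02,-0.2],[0,0,-0.2],[0,0,-0.2],[0,0,0]], angular=[[0,0,0],[0,0,0],[0,0,0],[0,0,0],[0,0,0]], claw=[14,14,14,14,14])

```text
clock: 17.08
ee_pos: [542.1, 148.4, 140.3]
orientation: [-2.975, 1.57, 1.739]
force: [-1.1, 0.1, 0.7]
grip_width: 14.2
```

>>> carry_out(offset=[[-0.6,0,0],[-0.9,0,0],[-0.9,0,0],[0,0,0],[0,0,0]], angular=[[0,0,0],[0,0,0],[0,0,0],[0,0,0],[0,0,0]], claw=[14,14,14,14,14])

```text
clock: 17.5
ee_pos: [543.0, 146.7, 213.7]
orientation: [2.028, 1.568, 0.457]
force: [-0.1, -0.4, 0.5]
grip_width: 14.0
```

```bash
python3 -c "
from h import *
from cell import manip
st([520,140,140])
cv2.imwrite('pics/wrist14.png',manip.capture('wrist')['pixels'])
cv2.imwrite('pics/side14.png',manip.capture('side')['pixels'])
"
```

```text
17.5 [542.98  146.732 213.677] F [-0.081 -0.389  0.518] w 14.018877835563067
[[ 0.003  1.    -0.   ]
 [ 0.001 -0.    -1.   ]
 [-1.     0.003 -0.001]]
q [-0.762  0.559  0.561  1.873 -0.398  0.818  0.006]
rotvec/6deg to y= 1 x: [-0.001 -0.012 -0.025]
rotvec/6deg to y= -1 x: [29.999 -0.04   0.019]
d world [-22.98   -6.732 -73.677] tool units [ 2.454 -0.772  0.228]
```

View pics/wrist14.png

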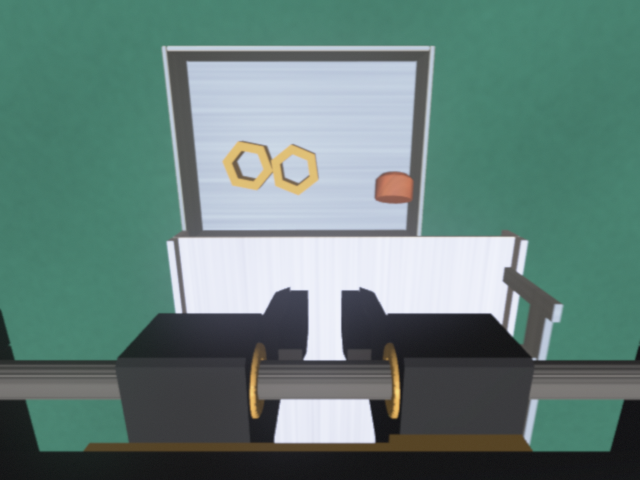

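View pics/side14.png

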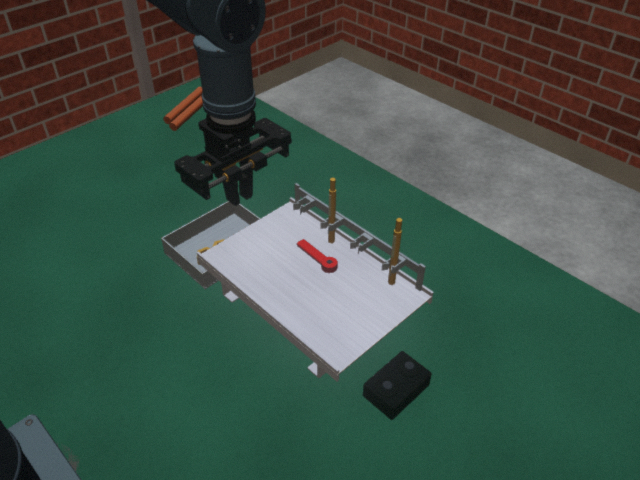

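>>> carry_out(offset=[[-0.5,0,0],[-0.5,0,0],[0,0,0],[0,0,0],[0,0,0]], angular=[[0,0,0],[0,0,0],[0,0,0],[0,0,0],[0,0,0]], claw=[14,14,14,14,14])

```text
clock: 18.02
ee_pos: [541.6, 146.5, 241.1]
orientation: [-1.247, 1.569, -2.817]
force: [-0.5, -1.1, -0.2]
grip_width: 13.7
```

>>> carry_out(offset=[[0,0,0],[0,0,0],[0,0,0],[0,0,0],[0,0,0]], angular=[[0,0,0],[0,0,0],[0,0,0],[0,0,0],[0,0,0]], claw=[14,14,14,14,14])

```text
clock: 18.43
ee_pos: [542.2, 146.5, 242.2]
orientation: [-1.034, 1.57, -2.605]
force: [0.7, -0.3, 0.1]
grip_width: 14.3
```

```bash
python3 -c "
from h import *
from cell import manip
c=manip.capture('wrist');cv2.imwrite('pics/wrist15.png',c['pixels']);np.savez('w15.npz',M=c['mtx']@c['extrinsics'][:3])
print(manip.observe()['clock'])
"
```

```text
18.4833
```

View pics/wrist15.png

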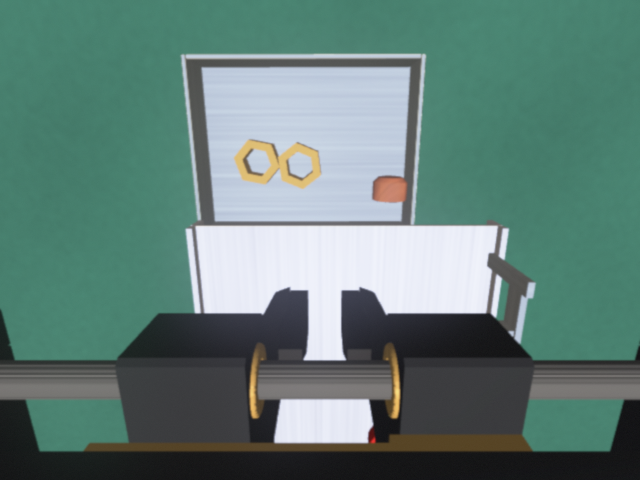

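>>> carry_out(offset=[[0,0,0],[0,0,0],[0,0,0],[0,0,0],[0,0,0]], angular=[[0,0,0],[0,0,0],[0,0,0],[0,0,0],[0,0,0]], claw=[14,14,14,14,14])

```text
clock: 18.9
ee_pos: [542.3, 146.6, 242.4]
orientation: [1.109, 1.571, -0.462]
force: [0.4, -0.0, -0.6]
grip_width: 14.1
```

```bash
python3 -c "
from h import *
from cell import manip
c=manip.capture('wrist');cv2.imwrite('pics/wrist16.png',c['pixels'][40:240,170:440]);M=c['mtx']@c['extrinsics'][:3]
for p,z in [((258,161),21),((300,165),21),((390,186),31),((183,56),40),((424,55),40)]:
    A=M[:,[0,1,3]].copy();A[:,2]+=M[:,2]*z;r=np.linalg.solve(A,[*p,1]);print(r[:2]/r[2])
"
```

```text
[489.51969423 196.86357434]
[523.02878577 193.73062058]
[594.27476697 178.32287947]
[444.30177429 269.68461847]
[611.7218248 270.4001215]
```

View pics/wrist16.png

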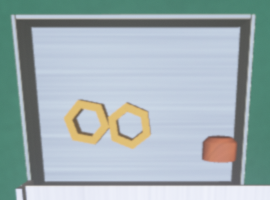

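```bash
python3 -c "
from cell import manip
print(manip.finish_job())"
```

```text
the job is handed in; nothing more can be done
None
```

I swept both brass nuts and the copper cap one at a time over the shelf's +y end, using the nearly closed fingertips at about 70 mm/s, and all three are in the tray. I handed the job in at about 19 s of the 56 s allowed; it reports no verdict.

- **Positions:** the last wrist-camera check put the parts at these offsets from the tray's middle, against limits of ±80 mm (x) and ±60 mm (y):

| Part | x (mm) | y (mm) | How it lies |
|---|---|---|---|
| nut A | -38 | -8 | flat |
| nut B | -5 | -11 | flat |
| cap | +66 | -27 | on its side, near the +x wall |

- **Part heights:** for that check I took the heights from the tray and part sizes rather than measuring them.
- **Things to leave alone:** in the last side picture, taken just after the cap dropped, the thermometers, valve handle and block stood where they were. I judged this by eye only.
- **Forces:** the wrist readings after each move stayed within about 3 N. I had no direct reading of the finger contact force.
- **Disagreements:** the first camera positions differed by 2–6 mm between views. I left enough clearance for this.
- **Robot at the end:** the fingertips were about 110 mm above the shelf top, touching nothing.

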